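Scale rule beside a test panel

ROBOT

A 7-joint arm with a two-finger parallel gripper is mounted at the origin on the work surface. World frame = base frame: x ahead of the robot, y to its left, z up, the work surface at z = 0. Lengths are in mm, angles in rad, forces in N, time in s.
With the tool pointing down it reaches from about 400 to 900 mm from the base axis. Payload 5.6 kg.
Tool frame: the origin (TCP) lies midway between the tips of the shut fingers; the grasp point (between the pads) lies 19 mm behind it; x points along the fingers, y is the direction in which the jaws open and shut, and the axes are right-handed (so a half turn about x gives the same grasp; the last joint's range is limited). The gripper opens to 92 mm and grips with 3 to 60 N. Pads are 20 mm wide; open, the fingers measure 128 mm over their backs; the gripper's body (75 mm by 189 mm) begins 69 mm behind the grasp point.
Start: joints at [1.159, 0.468, -0.012, 1.603, 0.006, 1.071, -0.056], TCP at [234.282, -606.318, 190.892] pointing down, gripper open.
Joint ranges: [-2.53, 2.53], [-0.31, 2.02], [-1.57, 1.55], [0.28, 2.44], [-1.29, 4.43], [0.15, 1.84], [-2.92, 2.92]. Speed limits (rad/s): [2.57, 2.57, 3.14, 3.14, 3.14, 3.14, 3.14].

INTERFACE

Orientations are given as a rotation vector (axis times angle).
In Python, from cell import robot, grip, kin, viewer gives the robot as it stands. Calls block until the motion is done:
- robot.movep(position, orientation): joint-space move of the TCP to a pose.
- robot.servo_line(position, feed=150, rotation=None): straight line of the TCP; rotation=None keeps the orientation; feed is the mean speed in mm/s.
- robot.goto_joints(angles): joint-space move.
- grip(opening, newtons=None): opening from 0.0 (shut) to 1.0 (fully open); newtons is the grip in N (None keeps the last); returns when the fingers have stopped.
- robot.hold(seconds).
- kin.ik(position, orientation): joint angles nearest the present ones, or None.
- robot.observe(): the state.
- viewer.read_camera(name): name is "scene" or "top" or "wrist"; returns the picture (420x560x3 uint8, red, green, blue); there is no depth.
- viewer.camera_info(name): a dict with "camera_matrix" (3x3 intrinsics, pixels), "k1" (the pictures are not rectified: a ray, as slopes to the right and down, at radius r is drawn at 1 + k1 r^2 times it, then the intrinsics apply), "R" (3x3) and "t" (3): a world point X has camera coordinates R X + t. Camera axes: x right, y down, z forward; pixel columns grow to the right and rows downward; lengths in mm; the calibration is good to about 2 mm. A picture is of the moment at which its call begins: read the wrist's pose just before it. camera_info takes no time and is no camera call; for the wrist camera it gives the pose at the moment of the call.
A pose or a line that the arm cannot do raises robot.IKError and nothing moves.
- robot.job_done(): hands the job in, once; it reports no verdict.
Trained networks look in the newest picture that a camera, given by its name, has taken for a name from the list of things; names that differ only in an ending like _2 or _b are one class to them, and where a whole thing is asked for, a point or a joint stands for the part that bears it (a point fixed in the world has none). Each returns a list of dicts, best first, with "confidence" (0 to 1); they miss things now and then, are a little off and sometimes report something else, mostly with a low value. They report only what shows in the picture. A call takes as long as a camera call.
- viewer.silhouettes(name, camera): "mask" (420x560 bool, what is visible of it).
- viewer.pinpoint(name, camera): "at" ([x, y, z] in mm, in the coordinates of the camera as it stood for that picture, good to about 4 mm: a listed point, or the origin of a listed thing).
The state is a dict: "t": time; "joints": joint angles; "joint_velocities": joint speeds; "joint_torque": joint torques, N m; "tcp_pos": TCP position; "tcp_rot": TCP orientation; "contact_force": force on the tool from outside, world axes, zero at the start; "wrist_torque": the same for the moment, N m; "grip_width": opening from 0.0 (shut) to 1.0 (fully open).
Only numpy, scipy, OpenCV 4.12 (cv2) and the standard library are available. Lean on these libraries where they do the work, as an engineer would, in place of code of your own. Each camera call takes 0.05 s, during which the arm holds its last target. There are 200 camera calls.

TASK

A square reagent bottle has been knocked over and lies with its cap across the aluminium rule: first stand it upright on the bench. Then lay the rule on the sloping stand for the record photo, flat on the board with its rib facing out and one long edge flush along the whole upper edge of the test panel. Leave both there and do not upset or push about the bottle and the flask standing nearby.

Things in the scene. Friction and masses are not known exactly. Their poses are not given: they have to be found in the camera images.
- bottle: fallen white plastic bottle: square body 48 x 48 mm, 100 mm tall, then a neck and a round black cap 30 mm across from 112 to 132 mm above the base; about 0.2 kg, centre of mass about 55 mm above the base. Origin: centre of its base; z from base to cap; x, y square to the flat sides. It starts lying level on a flat side, its cap over one flange of the rule
- rule: aluminium rule 180 mm long, 40 mm wide: flat flange 5 mm thick, with a raised finger-grip rib 10 mm wide along its whole middle line, rib top 24 mm above the underside; alike both ways round; about 0.16 kg. Origin: centre of its underside; x along its length, y across, z out of the rib side. It starts flat on the bench, rib up
- panel_edge (a point): middle of the upper edge of the dark test panel, where it meets the board's face. x level along the edge, y up the slope, z square out of the board. The panel: 130 mm along x, 90 mm down the slope, 6 mm thick, clipped on (fixed), its clips over 50 mm below this edge. Bare board reaches 115 mm up the slope from here and 95 mm or more to each side
- stand: the sloping viewing stand, white-painted sheet steel, fixed to the bench: board 290 mm wide and 205 mm up the slope, at 35 degrees to the bench, rising away from the robot; its top is 134 mm above the bench. Origin: middle of its foot plate on the bench; x level, towards the high side; z up
- twin: bystander: a bottle of the same kind, standing; origin at the centre of its base, z up
- flask: bystander: conical glass flask, 76 mm across, 106 mm tall, standing; origin at the centre of its base, z up

How it is judged (in metres and radians):
On the way:
1. the fallen bottle stands upright on the bench, let go and still, before the rule is lifted (angle between bottle's own z axis and vertical below 0.1 rad and height (world z) of bottle between -0.004 and 0.006 m and contact force between the fingers and bottle below 0.1 N and linear speed of bottle below 0.02 m/s and height (world z) of rule below 0.02 m), for 0.3 s.
At the end, for the whole second after the job is handed in: The bottle stands upright (within 0.1 rad) on the bench. The rule lies at rest flat on the sloping board (within 3 mm and 0.06 rad), rib out, one long edge against the panel's upper edge (gap under 2.5 mm, parallel within 0.025 rad), and covers the panel's whole width (centred within 27 mm) (angle between bottle's own z axis and vertical below 0.1 rad and height (world z) of bottle between -0.004 and 0.006 m and linear speed of bottle below 0.02 m/s and y of rule in the frame of panel_edge between 0.0175 and 0.0225 m and x of rule in the frame of panel_edge between -0.027 and 0.027 m and z of rule in the frame of panel_edge between -0.003 and 0.003 m and angle between the x axis of rule and the x axis of panel_edge, either way round below 0.025 rad and angle between the z axis of rule and the z axis of panel_edge, either way round below 0.06 rad and angle between rule's own z axis and vertical below 1 rad and linear speed of rule below 0.01 m/s); the robot touches nothing.
It fails at once if the standing bottle or the flask is upset (tipped by more than 0.4 rad) (angle between any of twin, flask's own z axis and vertical above 0.4 rad).
It fails at once if the standing bottle or the flask is pushed more than 20 mm from its place (distance of any of twin, flask from where it was at the start of the episode above 0.02 m).
It also fails if it takes over 59 s, if anything falls off the work surface, if the arm or the gripper's body presses on something with over 40 N, if the wrist force passes 120 N, or if a joint passes its speed limit or range.

## Working session

There is one attempt and no reset: what is moved stays moved. The work goes in short steps, each a Python script; the robot and the scene stay as the last script left them, time stands still between calls to the robot, and variables do not carry over. Pictures are saved under pics/ and viewed, about 8 in all and at most 12, crops included, and the job is handed in when it is done.

```bash
ls; mkdir -p pics
cat > h.py <<'E'
import numpy as np, cv2
from scipy.spatial.transform import Rotation as Ro
from cell import robot, grip, kin, viewer
def shot(cam,fn=None):
    ci=viewer.camera_info(cam); im=viewer.read_camera(cam)
    if fn: cv2.imwrite('pics/'+fn+'.png',im[:,:,::-1])
    return ci,im
def pin(name,cam,ci):
    R,t=np.array(ci['R']),np.array(ci['t'])
    return [(round(d['confidence'],2),np.round(R.T@(np.array(d['at'])-t),1)) for d in viewer.pinpoint(name,cam)]
def dist(ci): return np.array([ci['k1'],0,0,0,0],float)
def proj(ci,X):
    p,_=cv2.projectPoints(np.asarray(X,float).reshape(-1,1,3),cv2.Rodrigues(np.array(ci['R'],float))[0],np.array(ci['t'],float),np.array(ci['camera_matrix'],float),dist(ci)); return p[:,0]
def plane(ci,uv,n=(0,0,1),d=0.):
    """pixels -> world points on plane n.X=d"""
    q=cv2.undistortPoints(np.asarray(uv,float).reshape(-1,1,2),np.array(ci['camera_matrix'],float),dist(ci))[:,0]
    R,t=np.array(ci['R']),np.array(ci['t']); C=-R.T@t
    r=np.c_[q,np.ones(len(q))]@R; n=np.array(n,float)
    return C+r*((d-C@n)/(r@n))[:,None]
def rot(xax,yax):
    x=np.array(xax,float);x/=np.linalg.norm(x);y=np.array(yax,float);y-=x*(x@y);y/=np.linalg.norm(y)
    return Ro.from_matrix(np.c_[x,y,np.cross(x,y)]).as_rotvec()
E
python3 - <<'E'
from h import *
for cam in ('scene','top'):
    ci,im=shot(cam,cam+'0')
    print(cam,'C',np.round(-np.array(ci['R']).T@np.array(ci['t'])))
    for n in ('bottle','rule','panel_edge','stand','twin','flask'):
        print(n,pin(n,cam,ci))
    for n in ('bottle','rule'):
        for s in viewer.silhouettes(n,cam)[:3]:
            m=s['mask'].astype('uint8'); c=max(cv2.findContours(m,0,2)[0],key=cv2.contourArea)
            print(n,round(s['confidence'],2),m.sum(),np.round(plane(ci,cv2.boxPoints(cv2.minAreaRect(c)),d=5 if n=='rule' else 40)).tolist())
print(robot.observe()['t'])
a=cv2.imread('pics/scene0.png');b=cv2.imread('pics/top0.png')
E
```

```text
pics
scene C [1204.  -20.  995.]
bottle [(0.97, array([ 566. , -287.8,   22.9]))]
rule [(0.94, array([ 541.7, -139.7,    2.1]))]
panel_edge [(0.86, array([600.2, 232.7,  65.4]))]
stand [(0.85, array([ 6.165e+02,  2.419e+02, -1.000e-01])), (0.22, array([ 565. , -286.1,   21.9]))]
twin [(0.86, array([807.5, -46.7,  -5.2])), (0.24, array([615.9, 241.6,  -3.2]))]
flask [(0.9, array([ 771.9, -225. ,   -2.4]))]
bottle 0.6 1288 [[546.0, -293.0, 40.0], [535.0, -160.0, 40.0], [609.0, -152.0, 40.0], [619.0, -280.0, 40.0]]
top C [ 588.  -58. 1036.]
bottle []
rule [(0.84, array([ 543.6, -141.5,    1.5]))]
panel_edge [(0.68, array([610.6, 226.3,  64.8]))]
stand [(0.94, array([620.7, 241.2,  -2.3]))]
twin [(0.74, array([808.3, -42.9,   0. ]))]
flask [(0.81, array([ 776.2, -230.5,    3.3]))]
bottle 0.71 1004 [[591.0, -155.0, 40.0], [591.0, -287.0, 40.0], [543.0, -286.0, 40.0], [543.0, -155.0, 40.0]]
bottle 0.71 8181 [[529.0, 429.0, 40.0], [736.0, 427.0, 40.0], [725.0, 90.0, 40.0], [520.0, 95.0, 40.0]]
rule 0.82 1176 [[636.0, -121.0, 5.0], [636.0, -164.0, 5.0], [453.0, -162.0, 5.0], [453.0, -120.0, 5.0]]
0.9
```

View pics/scene0.png

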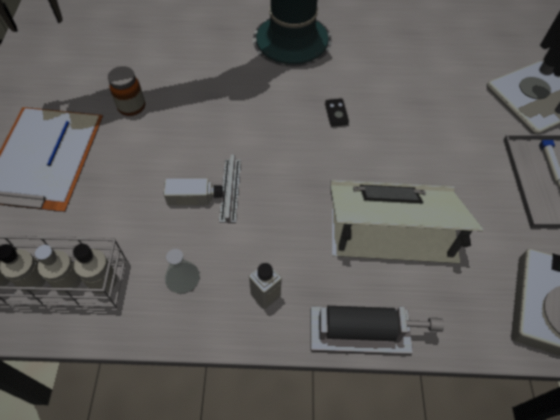

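View pics/top0.png

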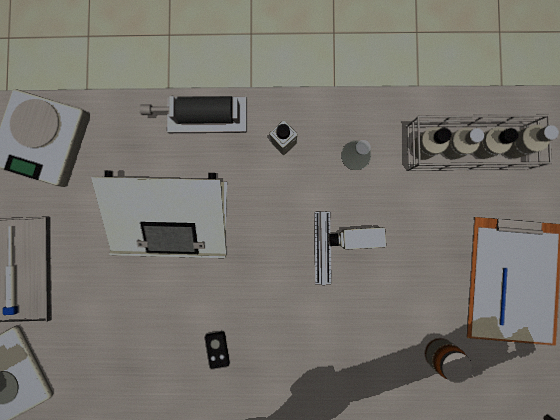

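The scene view shows the fallen bottle (165–222, 190) with its cap on the rule (232, 188), twin at (265, 283), flask at (180, 270) and the stand at right (400, 215). The top view agrees: rule at (322, 247), bottle at (360, 238), dark panel at (168, 238). The bottle's axis is roughly +y, and its base is at about (566, -287). Next I check that the planned poses are reachable, then look from above with the wrist camera.

Run:
```python
from h import *
c,s=np.cos,np.sin
def bpose(a,G,sg): # tool dir in y-z plane at tilt angle a (from down toward -y)
    d=np.array([0,-s(a),-c(a)]); return np.array(G)+19*d, rot(d,[sg,0,0])
for a0 in (35,45):
  for sg in (1,-1):
    r=[]
    for a,G in ((a0,[567,-222,150]),(a0,[567,-222,30]),(a0-45,[567,-240,120]),(a0-90,[567,-290,110]),(a0-90,[567,-290,66]),(a0-90,[567,-400,110])):
        q=kin.ik(*bpose(np.radians(a),G,sg)); r.append(None if q is None else np.round(q,2).tolist())
    print(a0,sg,*r,sep='\n ')
th=np.radians(35)
for sg in (1,-1):
    q=kin.ik([544,-141,10],rot([0,0,-1],[0,sg,0])); print('pick',sg,None if q is None else np.round(q,2))
    for h in (10,100):
        n=np.array([-s(th),0,c(th)])
        q=kin.ik(np.array([620,230,78])+n*h,rot(-n,[sg*c(th),0,sg*s(th)])); print('place',sg,None if q is None else np.round(q,2))
# view: move wrist above bottle/rule
robot.movep([560,-200,330],rot([0,0,-1],[0,1,0])) if kin.ik([560,-200,330],rot([0,0,-1],[0,1,0])) is not None else robot.movep([560,-200,330],rot([0,0,-1],[1,0,0]))
ci,im=shot('wrist','w1')
for n in ('bottle','rule','flask'): print(n,pin(n,'wrist',ci))
o=robot.observe();print(o['t'],o['tcp_pos'],np.round(o['joints'],2)); print(-np.array(ci['R']).T@np.array(ci['t']))
```

```text
35
 1
 [0.21, 0.51, -0.28, 1.89, 0.91, 1.03, -0.63]
 [0.03, 0.68, -0.04, 1.93, 0.96, 0.81, -0.79]
 [0.75, 0.61, -0.44, 1.68, 0.1, 0.97, 0.31]
 [1.01, 1.04, -0.5, 1.25, -0.32, 1.54, 0.72]
 [1.01, 1.1, -0.49, 1.24, -0.3, 1.49, 0.75]
 [1.02, 1.17, -0.45, 0.94, -0.28, 1.75, 0.73]
35
 -1
 [0.86, 1.0, -1.33, 1.85, 1.46, 1.69, 2.28]
 [-0.7, 0.95, 0.97, 1.98, -0.26, 0.51, -2.91]
 [0.3, 0.56, 0.18, 1.71, -0.31, 0.98, -2.5]
 [0.88, 0.99, -0.24, 1.26, -0.5, 1.58, -2.3]
 [0.87, 1.05, -0.22, 1.26, -0.5, 1.54, -2.26]
 [0.97, 1.15, -0.32, 0.95, -0.38, 1.76, -2.35]
45
 1
 [0.1, 0.56, -0.23, 1.91, 1.05, 1.13, -0.81]
 [-0.05, 0.75, -0.04, 1.93, 1.11, 0.94, -0.98]
 [0.65, 0.55, -0.4, 1.74, 0.27, 0.9, 0.13]
 [0.98, 0.94, -0.48, 1.33, -0.25, 1.41, 0.69]
 [0.98, 1.0, -0.48, 1.33, -0.23, 1.36, 0.71]
 [1.01, 1.06, -0.43, 1.05, -0.21, 1.6, 0.73]
45
 -1
 [0.69, 0.89, -1.11, 1.87, 1.45, 1.66, 2.19]
 [-0.93, 1.35, 1.3, 1.98, -0.79, 0.65, -2.57]
 [0.18, 0.51, 0.22, 1.78, -0.14, 0.87, -2.68]
 [0.58, 0.89, 0.21, 1.37, -0.7, 1.55, -2.13]
 [0.59, 0.94, 0.19, 1.37, -0.7, 1.5, -2.1]
 [0.8, 1.01, 0.0, 1.08, -0.52, 1.66, -2.22]
pick 1 [ 0.65  0.67 -0.6   1.91  0.54  0.74  1.31]
place 1 [ 0.39  1.   -1.33  2.09  1.81  1.18 -1.82]
place 1 [-0.44  0.25 -0.23  2.19  1.17  0.45 -1.67]
pick -1 [ 0.32  0.58 -0.16  1.93  0.15  0.64 -1.51]
place -1 [-0.38  0.45 -0.23  2.14  1.53  0.41  1.16]
place -1 [ 0.13  0.39 -0.89  2.16  1.37  0.67  1.37]
bottle [(0.66, array([ 574.4, -285.9,   22.7]))]
rule [(0.79, array([ 543.6, -143.5,   -0. ]))]
flask [(0.98, array([ 778.9, -224.9,    1.2]))]
3.05 [ 559.74825354 -200.70922823  329.74412632] [ 0.82  0.36 -0.71  1.53  0.24  1.34  1.66]
[ 485.34309974 -201.31909828  523.59507071]
```

View pics/w1.png

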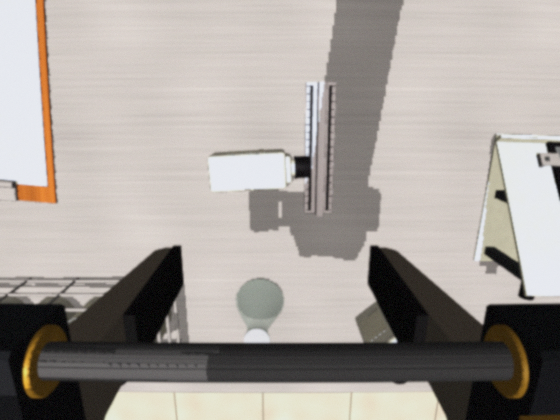

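The wrist view shows the bottle's top face at about (209,156), (284,150), (289,186), (212,193), the cap at (302,168) over the left flange, and the rule spanning (307,83) to (331,212). I'll compute the yaws from these and grasp the bottle.

```bash
cat >> h.py <<'E'
def bpose(a,G,u):
    """bottle grip: a = tilt (deg) from down towards base; u = bottle axis (horizontal unit, base->cap)"""
    a=np.radians(a);u=np.array([u[0],u[1],0.]);d=-np.sin(a)*u-np.array([0,0,np.cos(a)])
    return np.array(G)+19*d, rot(d,[u[1],-u[0],0])
E
python3 - <<'E'
from h import *
robot_t=robot.observe()['t']
ci,_=shot('wrist')
B=plane(ci,[(209,156),(284,150),(289,186),(212,193)],d=48); print(np.round(B))
Rr=plane(ci,[(307,83),(335,83),(331,212),(305,211)],d=5); print(np.round(Rr))
print(np.round(plane(ci,[(311,168)],d=30)))
u=(B[1]+B[2]-B[0]-B[3])[:2]; u/=np.linalg.norm(u)
base=(B[0]+B[3])[:2]/2; print('u',u,'base',base,'len',np.linalg.norm(B[1]-B[0]),'w',np.linalg.norm(B[3]-B[0]))
np.save('u.npy',np.r_[base,u])
G=np.r_[base+62*u,32]
grip(1.0,20)
p,r=bpose(40,G+[0,0,90],u); robot.movep(p,r)
p,r=bpose(40,G,u); robot.servo_line(p,120)
o=robot.observe(); print(o['t'],o['tcp_pos'],p,o['contact_force'])
shot('scene','s2')
grip(0.0,30); o=robot.observe(); print('w',o['grip_width']*92,o['t'],o['contact_force'])
ci,im=shot('scene','s2'); print(proj(ci,G))
cv2.imwrite('pics/s2.png',cv2.resize(im[110:270,110:310,::-1],None,fx=3,fy=3))
E
```

```text
[[ 548. -285.   48.]
 [ 540. -190.   48.]
 [ 587. -183.   48.]
 [ 596. -283.   48.]]
[[ 457. -159.    5.]
 [ 457. -122.    5.]
 [ 634. -120.    5.]
 [ 633. -158.    5.]]
[[ 566. -153.   30.]]
u [-0.08501045  0.99638006] base [ 572.04495649 -284.32248153] len 95.66202736974306 w 48.33476051148446
6.2833 [ 568.28944761 -234.72704965   17.98312932] [ 567.8125381  -234.71567222   17.44515558] [ 0.09420215  0.52850032 -0.94312281]
w 47.960906550077574 7.0667 [-0.01754347 -0.02285991  0.20493265]
[[192.98205411 189.40509225]]
```

View pics/s2.png

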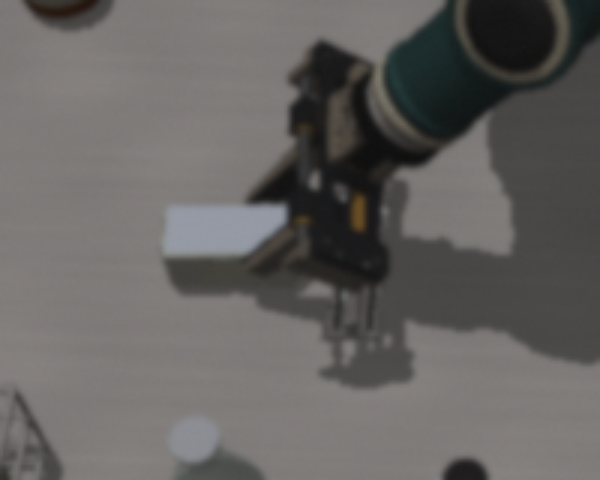

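Held at 48 mm. Now lift, turn upright and lower until there is contact.

Run:
```python
from h import *
L=np.load('u.npy');u=L[2:]
G=np.r_[L[:2]+62*u,32]
p,r=bpose(40,G+[0,0,90],u); robot.servo_line(p,150)
F=np.r_[L[0],-300,150.]
for a,f in ((-5,.5),(-50,1)):
    p,r=bpose(a,G*(1-f)+F*f if f==1 else np.r_[(G+F)[:2]/2,150],u); robot.movep(p,r)
robot.hold(.3); o=robot.observe(); f0=np.array(o['contact_force']); print(o['t'],o['grip_width']*92,f0,o['tcp_pos'],p)
z=80.; F[2]=z; p,r=bpose(-50,F,u); robot.servo_line(p,120,rotation=r)
while z>55:
    z-=1.5; F[2]=z; p,r=bpose(-50,F,u); robot.servo_line(p,25,rotation=r)
    f=np.array(robot.observe()['contact_force'])-f0
    if f[2]>4: break
o=robot.observe(); print('contact z',z,f,o['t'],o['tcp_pos'],p)
ci,im=shot('scene','s3')
cv2.imwrite('pics/s3.png',cv2.resize(im[110:290,90:310,::-1],None,fx=3,fy=3))
print(pin('bottle','scene',ci))
```

```text
9.775 47.91512455089487 [-0.57145645  0.77394191 -1.52998522] [ 571.67706434 -283.5556653   139.27716249] [ 570.80764258 -285.49784325  137.78703542]
contact z 65.0 [-0.93336843 -2.90429589  6.53362594] 13.0083 [ 570.88913864 -285.62038291   53.94625111] [ 570.80764258 -285.49784325   52.78703542]
[(0.62, array([ 567.9, -293.6,   -2.8]))]
```

View pics/s3.png

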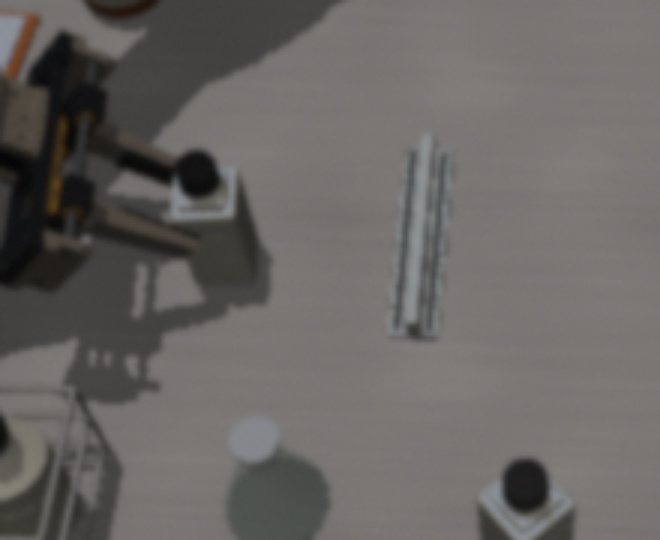

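The bottle looks upright in the grip, with its cap at crop (197,172) and the rule free at (420,235). Release, back off, and look at the rule from above.

Run:
```python
from h import *
L=np.load('u.npy');u=L[2:]
F=np.r_[L[0],-300,65.]
grip(1.0); robot.hold(.3)
p,r=bpose(-50,F,u); d=(p-F)/19
robot.servo_line(p-d*110,150)
robot.movep([545,-140,200],rot([0,0,-1],[0,1,0]))
ci,im=shot('wrist','w4')
print(pin('rule','wrist',ci),pin('bottle','wrist',ci))
for cam in ('top','scene'):
    c2,_=shot(cam); print(cam,pin('rule',cam,c2),pin('bottle',cam,c2))
    if cam=='top':
      for n,h in (('rule',5),):
        for s in viewer.silhouettes(n,cam)[:1]:
            c=max(cv2.findContours(s['mask'].astype('uint8'),0,2)[0],key=cv2.contourArea); print(np.round(plane(c2,cv2.boxPoints(cv2.minAreaRect(c)),d=h)).tolist())
print(robot.observe()['t'],robot.observe()['tcp_pos'])
```

```text
[(0.82, array([ 543.1, -145.5,    3.1]))] [(0.81, array([ 569.6, -292.7,   -3.1]))]
top [(0.66, array([ 545.3, -143.7,    1.5]))] [(0.19, array([ 543.7, -143.3,    1.6]))]
[[634.0, -119.0, 5.0], [634.0, -161.0, 5.0], [566.0, -161.0, 5.0], [566.0, -118.0, 5.0]]
scene [(0.75, array([ 546.3, -137.8,    1. ]))] [(0.65, array([ 568.2, -289.8,    1.2]))]
16.6583 [ 545.04180324 -140.19385949  199.78464293]
```

View pics/w4.png

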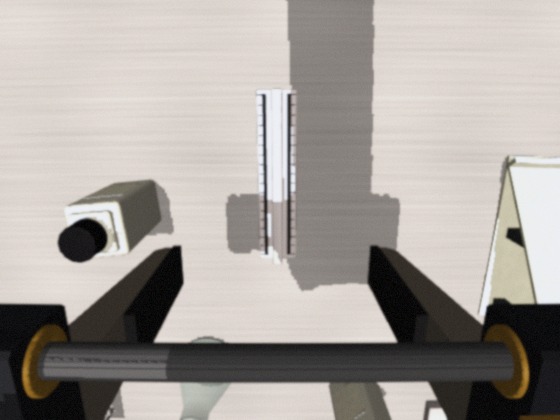

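The bottle stands free at (100, 225), base about (569, -293). The rule's edges run (256,91)–(261,257) and (297,90)–(294,257). Next, two wrist views of the panel before picking up the rule.

Run:
```python
from h import *
ci,_=shot('wrist')
E=plane(ci,[(256,91),(261,257),(297,90),(294,257)],d=5);print(np.round(E,1))
E=plane(ci,[(276,91),(277,262)],d=24);print('rib',np.round(E,1))
import pickle
out=[]
for i,p in enumerate(([590,180,300],[590,280,300])):
    robot.movep(p,rot([0,0,-1],[0,1,0])); robot.hold(.15)
    ci,im=shot('wrist','p%d'%i); print(pin('panel_edge','wrist',ci),pin('stand','wrist',ci))
    out.append((ci,im))
pickle.dump(out,open('p.pkl','wb'))
cv2.imwrite('pics/pp.png',cv2.resize(np.hstack([o[1][:300,:,::-1] for o in out]),(800,214)))
print(robot.observe()['t'])
c,_=shot('top');print(pin('panel_edge','top',c));c,_=shot('scene');print(pin('panel_edge','scene',c))
```

```text
[[ 457.2 -159.4    5. ]
 [ 634.8 -156.2    5. ]
 [ 456.2 -118.7    5. ]
 [ 634.8 -119.2    5. ]]
rib [[ 457.8 -139.6   24. ]
 [ 632.6 -138.4   24. ]]
[(0.81, array([611.1, 227.3,  64.7]))] [(0.83, array([617.4, 241. ,   1.7]))]
[(0.62, array([609.5, 225.2,  65. ]))] [(0.87, array([620.8, 239.3,  -0.8]))]
19.0667
[(0.7, array([609.5, 225.3,  66.4]))]
[(0.98, array([604.8, 231.7,  66.5]))]
```

View pics/p0.png

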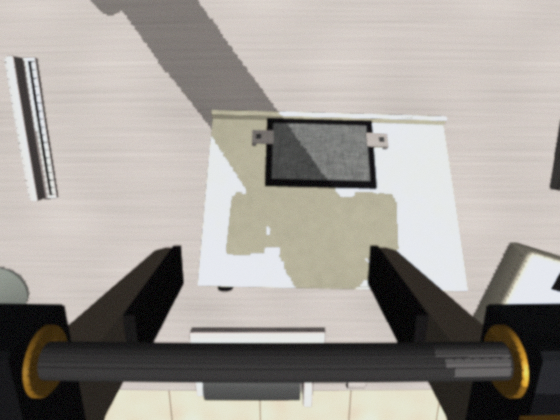

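View pics/p1.png

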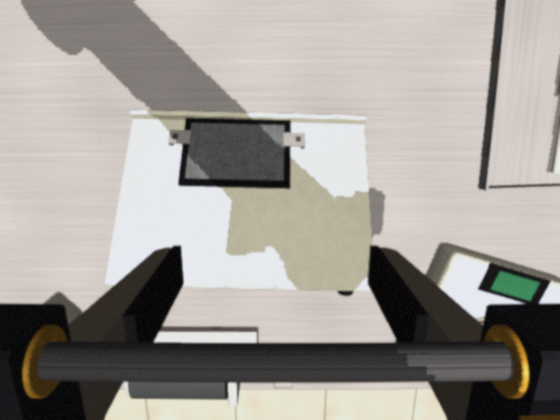

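The panel's upper edge runs (265,186)–(376,188) in view 0 and (180,185)–(290,188) in view 1. I'll refine these and triangulate them.

Run:
```python
from h import *
import pickle
out=pickle.load(open('p.pkl','rb'))
pts=[]
for (ci,im),(a,b,r) in zip(out,((265,376,187),(180,290,187))):
    g=cv2.GaussianBlur(cv2.cvtColor(im,cv2.COLOR_RGB2GRAY),(3,3),0).astype(float)
    dy=np.diff(g,axis=0)
    cols=np.arange(a+8,b-8); rows=[]
    for c in cols:
        w=dy[r-6:r+7,c].clip(0); rows.append((w*np.arange(r-6,r+7)).sum()/w.sum()+.5)
    k=np.polyfit(cols,rows,1); res=np.array(rows)-np.polyval(k,cols); k=np.polyfit(cols[abs(res)<1],np.array(rows)[abs(res)<1],1)
    dx=np.diff(g,axis=1)
    def side(c0,sg):
        rr=np.arange(165,182); v=[]
        for q in rr:
            w=(sg*dx[q,c0-7:c0+8]).clip(0); v.append(np.arange(c0-7,c0+8)[w.argmax()]+.5)
        kk=np.polyfit(rr,v,1); y=np.polyval(k,c0); return np.polyval(kk,y)
    x0,x1=side(a,-1),side(b,1)
    P=[(x0,np.polyval(k,x0)),(x1,np.polyval(k,x1))]; pts.append(P); print(np.round(P,2),'resid',res.std())
def ray(ci,uv):
    A=plane(ci,[uv],d=0)[0];C=-np.array(ci['R']).T@np.array(ci['t']);d=A-C;return C,d/np.linalg.norm(d)
W=[]
for j in (0,1):
    A=0;b=0
    for i in (0,1):
        C,d=ray(out[i][0],pts[i][j]);M=np.eye(3)-np.outer(d,d);A=A+M;b=b+M@C
    W.append(np.linalg.solve(A,b))
print('tri',np.round(W,1),'len',np.linalg.norm(W[1]-W[0]))
for z in (65,68): 
  for i in (0,1): print(z,np.round(plane(out[i][0],pts[i],d=z),1).tolist())
# board corners
for i,uv in enumerate(([(212,112),(446,119),(466,291),(198,286)],[(132,112),(366,119)])): print('lip/top',np.round(plane(out[i][0],uv[:2],d=16),1).tolist(),np.round(plane(out[i][0],uv[2:],d=134),1).tolist() if uv[2:] else '')
```

```text
[[264.08 185.73]
 [376.37 188.14]] resid 0.1304829166149093
[[177.77 185.19]
 [289.5  188.12]] resid 0.26883980204686053
tri [[606.1 164.6  69.3]
 [608.8 294.2  72.4]] len 129.63854101979237
65 [[607.1, 164.5, 65.0], [610.2, 296.2, 65.0]]
65 [[606.9, 163.5, 65.0], [610.7, 294.5, 65.0]]
68 [[606.5, 164.6, 68.0], [609.6, 295.4, 68.0]]
68 [[606.3, 164.3, 68.0], [610.0, 294.4, 68.0]]
lip/top [[524.1, 99.3, 16.0], [532.5, 391.5, 16.0]] [[708.0, 382.3, 134.0], [700.9, 95.4, 134.0]]
lip/top [[524.1, 99.4, 16.0], [533.4, 391.0, 16.0]]
```

The edge triangulates to a length of 129.6 mm at z≈68, which agrees with the stated sizes. Its midpoint is (608, 229.7) and its yaw is 0.026. Now pick the rule and bring it over the board.

```bash
cat >> h.py <<'E'
th=np.radians(35); e=np.array([.026,1,0]);e/=np.linalg.norm(e); hh=np.array([e[1],-e[0],0])
n=-np.sin(th)*hh+np.array([0,0,np.cos(th)]); v=np.cos(th)*hh+np.array([0,0,np.sin(th)])
P0=np.array([608.,229.7,68.])
E
python3 - <<'E'
from h import *
R0=rot([0,0,-1],[-.006,1,0])
robot.movep([545.5,-139,60],R0); robot.servo_line([545.5,-139,9.5],80)
print(robot.observe()['tcp_pos'])
grip(0.0,45); o=robot.observe(); print('w',o['grip_width']*92,o['tcp_pos'],o['contact_force'])
robot.servo_line([545.5,-139,180],180)
Rp=rot(-n,-v); T=P0+v*28+n*(10+70)
print('ik',kin.ik(T,Rp))
robot.movep(T,Rp); robot.hold(.4)
o=robot.observe(); f0=np.array(o['contact_force']); print(o['t'],o['tcp_pos'],T,'w',o['grip_width']*92,f0); np.save('f0.npy',f0)
robot.servo_line(P0+v*28+n*(10+25),100)
ci,im=shot('wrist','w5'); robot.hold(.1)
print(np.round(robot.observe()['tcp_pos']-(P0+v*28+n*35),2),robot.observe()['t'],np.array(robot.observe()['contact_force'])-f0)
ci,im=shot('scene','s5'); cv2.imwrite('pics/s5.png',cv2.resize(im[130:280,290:500,::-1],None,fx=3,fy=3))
E
```

```text
[ 545.75532806 -138.85880668    9.57692723]
w 0.1768123135763586 [ 545.50048174 -138.99838669    9.49891011] [ 0.02588315  0.6069703  -0.26863385]
ik [-0.11063025  0.3611227  -0.59666075  2.1354214   1.31446951  0.57483615
  1.37719591]
26.0583 [585.35657983 229.72913123 149.61169118] [585.05789545 230.29649472 149.59230376] w 0.2582974250430426 [0.71298262 0.55207001 0.60715666]
[-0.05  0.35  0.72] 26.8083 [-1.13080563 -0.80591935 -1.12042385]
```

View pics/w5.png

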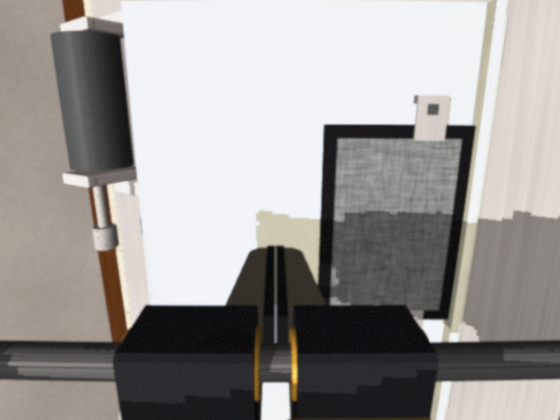

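The jaws shut on nothing: the width is 0 and no rule shows in this view. I need to find where the rule is now.

Run:
```python
from h import *
robot.servo_line(P0+v*28+n*110,200)
robot.movep([545,-140,220],rot([0,0,-1],[0,1,0]))
ci,im=shot('wrist','w6'); print(pin('rule','wrist',ci))
for s in viewer.silhouettes('rule','wrist')[:2]:
    c=max(cv2.findContours(s['mask'].astype('uint8'),0,2)[0],key=cv2.contourArea); b=cv2.boxPoints(cv2.minAreaRect(c)); print(s['confidence'],np.round(b).tolist(),np.round(plane(ci,b,d=5)).tolist())
for cam in ('top','scene'):
    c2,_=shot(cam); print(cam,pin('rule',cam,c2),pin('bottle',cam,c2))
print(robot.observe()['t'],robot.observe()['grip_width'])
```

```text
[(0.81, array([ 543.9, -145.3,   -2. ]))]
0.71 [[254.0, 89.0], [293.0, 89.0], [293.0, 248.0], [254.0, 248.0]] [[454.0, -161.0, 5.0], [454.0, -120.0, 5.0], [631.0, -118.0, 5.0], [631.0, -163.0, 5.0]]
top [(0.82, array([ 542.5, -141.3,    1.5]))] [(0.59, array([ 5.657e+02, -2.967e+02, -4.000e-01]))]
scene [(0.97, array([ 547.2, -139.9,    1.2])), (0.39, array([ 776.7, -227.1,   -1. ]))] [(0.83, array([ 566.1, -293.7,   -2.7]))]
29.2333 0.004750400191198017
```

View pics/w6.png

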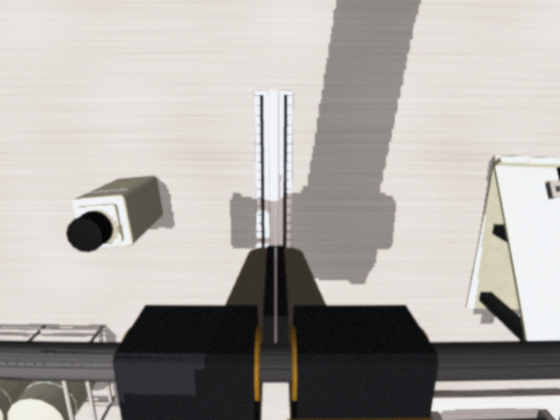

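The rule hasn't moved, so the shut fingertips passed over it or the pads sat above the rib. The pads are centred 19 mm behind the tips, while the rib stands 19 mm above the flange. I'll go deeper with the jaws partly open, feel for the flange, then close.

Run:
```python
from h import *
ci=viewer.camera_info('wrist'); o=robot.observe(); T=np.array(o['tcp_pos']); print('tcp px',proj(ci,[T,T+[0,0,19]]))
R0=rot([0,0,-1],[-.006,1,0]); X,Y=545.5,-139.3
grip(0.32,45); robot.movep([X,Y,45],R0); robot.servo_line([X,Y,12],100); robot.hold(.2)
f0=np.array(robot.observe()['contact_force']); z=12
while z>2.5:
    z-=.7; robot.servo_line([X,Y,z],20); f=np.array(robot.observe()['contact_force'])-f0
    if f[2]>3: break
print('touch',z,robot.observe()['tcp_pos'],f,robot.observe()['t'])
zc=robot.observe()['tcp_pos'][2]
for up in (1.3,.4):
    robot.servo_line([X,Y,zc+up],20); grip(0.0,45); o=robot.observe(); w=o['grip_width']*92; print(up,'w',w,o['tcp_pos'],o['t'])
    if w>5: break
    grip(.32)
```

```text
tcp px [[275.68713955 244.29365175]
 [275.73531395 257.83485702]]
touch 2.200000000000002 [ 545.45390864 -139.30744977    2.13336433] [ 0.62719696 -0.39650318 -0.44045178] 34.7417
1.3 w 0.6125714576061246 [ 545.49926091 -139.29259972    3.42250739] 35.5583
0.4 w 0.26097855626402217 [ 545.48242406 -139.33436566    2.52543873] 36.9667
```

Run:
```python
from h import *
ci,w=shot('wrist'); c2,s=shot('scene'); c3,t=shot('top')
T=np.array(robot.observe()['tcp_pos']); print(proj(ci,[T]),proj(c2,[T])-[150,110],proj(c3,[T])-[240,170]); 
a=cv2.resize(w[40:320,140:420,::-1],(400,400)); b=cv2.resize(s[110:250,150:290,::-1],(400,400)); c=cv2.resize(t[170:310,240:380,::-1],(400,400))
print(pin('rule','wrist',ci),pin('rule','scene',c2),pin('rule','top',c3))
cv2.imwrite('pics/m7.png',cv2.resize(np.vstack([np.hstack([a,b]),np.hstack([c,a*0])]),(600,600)))
print(robot.observe()['t'])
```

```text
[[275.70277478 244.28926423]] [[80.2690842 79.9547548]] [[81.43395365 76.37848284]]
[(0.87, array([ 542.3, -142. ,    2.4]))] [(0.92, array([ 546.8, -141.9,   -1.7]))] []
37.8583
```

View pics/m7.png

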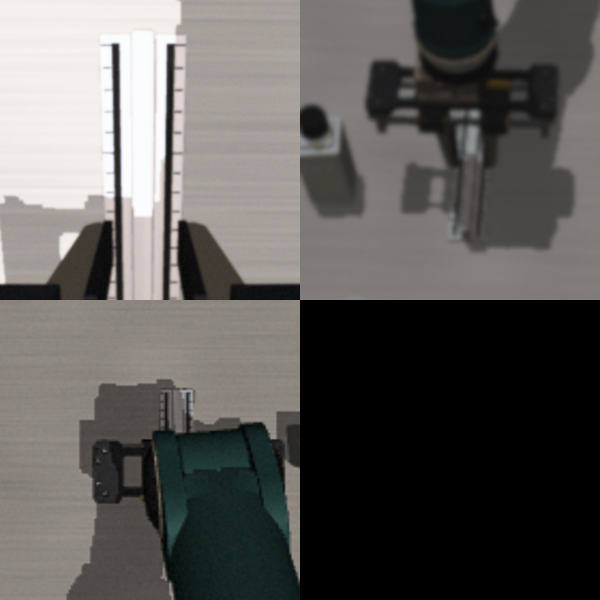

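```bash
python3 - <<'E'
from h import *
ci=viewer.camera_info('wrist'); o=robot.observe(); T=np.array(o['tcp_pos']); w=o['grip_width']*92
print('w',w,T,o['contact_force'],'t',o['t'], np.round(o['tcp_rot'],3), np.round(o['joint_torque'],1))
for h in (0,10,20,30): print(h,np.round(proj(ci,[T+[0,-w/2,h],T+[0,w/2,h]]),0).tolist())
for x in (457,500,545): print(x,np.round(proj(ci,[[x,-159.5,5],[x,-144.3,24],[x,-134.3,24],[x,-119.5,5]]),0).tolist())
E
grep -n "" pics/none 2>/dev/null; python3 -c "
import cv2;a=cv2.imread('pics/m7.png');print(a.shape);g=cv2.cvtColor(a,6)
for r in (60,150,200,215,225,235,250,280):print(r,[int(x) for x in g[r,60:240:6]])"
```

```text
w 29.402292981674734 [ 545.48824429 -139.28079192    2.51230697] [-0.45388717 -0.22448038 -0.4083416 ] t 37.8583 [-0.005  1.571  0.005] [ -0.  -50.2  -4.7 -16.1   0.    0.1  -0. ]
0 [[249.0, 244.0], [302.0, 244.0]]
10 [[248.0, 251.0], [304.0, 251.0]]
20 [[247.0, 258.0], [305.0, 259.0]]
30 [[245.0, 267.0], [307.0, 267.0]]
457 [[235.0, 75.0], [266.0, 71.0], [289.0, 72.0], [318.0, 75.0]]
500 [[237.0, 163.0], [266.0, 169.0], [287.0, 169.0], [315.0, 163.0]]
545 [[239.0, 245.0], [266.0, 259.0], [286.0, 259.0], [312.0, 245.0]]
(600, 600, 3)
60 [240, 241, 241, 241, 240, 241, 241, 251, 252, 40, 214, 252, 245, 252, 252, 252, 228, 252, 56, 129, 218, 167, 162, 162, 163, 161, 163, 161, 160, 163]
150 [236, 237, 237, 238, 237, 238, 238, 233, 249, 113, 128, 252, 242, 252, 252, 251, 243, 251, 24, 197, 208, 155, 157, 157, 156, 158, 156, 158, 156, 153]
200 [237, 237, 238, 238, 232, 160, 159, 162, 206, 124, 56, 208, 229, 252, 252, 250, 244, 194, 26, 210, 202, 162, 163, 164, 162, 163, 162, 164, 164, 163]
215 [160, 158, 159, 159, 160, 161, 160, 160, 205, 143, 48, 208, 175, 245, 247, 241, 208, 190, 27, 210, 195, 163, 163, 163, 162, 164, 163, 162, 164, 163]
225 [156, 155, 156, 156, 136, 72, 60, 45, 14, 122, 37, 206, 167, 202, 208, 199, 205, 190, 28, 209, 17, 23, 58, 66, 113, 161, 160, 160, 160, 161]
235 [181, 237, 237, 170, 58, 60, 60, 14, 13, 130, 38, 206, 178, 202, 207, 202, 205, 172, 31, 209, 16, 11, 56, 61, 60, 72, 161, 160, 160, 160]
250 [227, 230, 59, 61, 58, 60, 36, 14, 15, 108, 31, 204, 174, 201, 206, 200, 204, 162, 35, 193, 16, 14, 19, 59, 58, 59, 61, 114, 161, 160]
280 [58, 59, 59, 62, 58, 15, 10, 15, 26, 163, 27, 200, 181, 199, 204, 196, 201, 146, 52, 177, 88, 10, 14, 14, 54, 60, 60, 60, 59, 59]
```

Run:
```python
from h import *
for g,N in ((.2,10),(.12,10),(.09,10),(.05,10)):
    r=grip(g,N); o=robot.observe(); print(g,r,'w',round(o['grip_width']*92,2),np.round(o['contact_force'],2),o['t'])
ci,w=shot('wrist'); cv2.imwrite('pics/w8.png',cv2.resize(w[180:330,190:360,::-1],None,fx=4,fy=4,interpolation=2)[:600])
print(o['t'],pin('rule','wrist',ci))
```

```text
0.2 False w 18.47 [ 0.39  0.12 -0.28] 38.225
0.12 False w 10.97 [-0.12  0.56  0.09] 38.5417
0.09 False w 8.28 [-0.55 -0.39 -0.39] 38.7917
0.05 False w 4.76 [ 0.03 -0.13  0.07] 39.0583
39.0583 [(0.92, array([ 541.6, -144.2,    2.2]))]
```

View pics/w8.png

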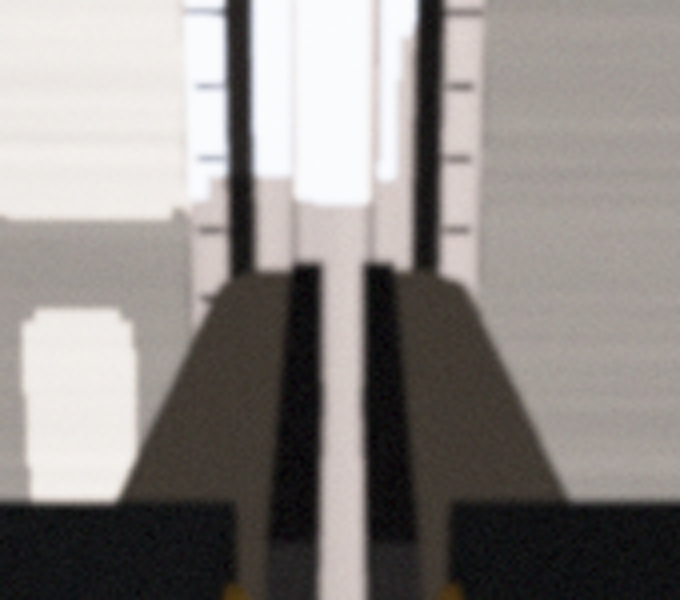

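The tips cover the rib top in this picture, so the real fingertips are over 22 mm behind the reported TCP; the widths suggest about 25 mm. The stated tool length doesn't fit this. I'll trust contact instead: go lower, feel for the flange, and use the TCP height at the grip as the rule's offset.

Run:
```python
from h import *
X,Y=545.5,-139.3
grip(0.32,45); robot.servo_line([X,Y,-9],60)
f0=np.array(robot.observe()['contact_force']); z=-9
while z>-24:
    z-=1; robot.servo_line([X,Y,z],40); f=np.array(robot.observe()['contact_force'])-f0
    if f[2]>3: break
o=robot.observe(); zc=o['tcp_pos'][2]; print('touch',z,zc,f,o['t'])
if f[2]>3:
    robot.servo_line([X,Y,z+2.5],40); grip(0.0,45); o=robot.observe(); w=o['grip_width']*92; zg=o['tcp_pos'][2]; print('w',w,zg,o['t'])
    if w>7:
        np.save('zg.npy',zg)
        robot.servo_line([X,Y,zg+150],250)
        Rp=rot(-n,-v); T=P0+v*26+n*(zg+60); robot.movep(T,Rp); robot.hold(.2)
        o=robot.observe(); f0=np.array(o['contact_force']); np.save('f0.npy',f0)
        print(o['t'],o['tcp_pos'],T,'w',o['grip_width']*92,f0)
        ci,im=shot('wrist','w9'); print(pin('rule','wrist',ci)); c2,_=shot('scene','s9'); print(pin('rule','scene',c2),'expect',P0+v*26+n*60)
```

```text
touch -19 -18.262818677701805 [-2.05964468  0.75642741  7.3514724 ] 42.5417
w 9.066771064113746 -16.63933323390015 43.2167
45.5583 [605.14289213 228.24325282 118.47459412] [604.42850339 229.79285891 118.43196617] w 9.67972364754833 [-0.0778681   0.41032258 -1.38064699]
[(0.79, array([593.9, 223.2, 134.1]))]
[(0.93, array([597.9, 228.1, 135.2]))] expect [594.88779815 230.04091725 132.06211   ]
```

The rule is held at 9.7 mm, and the cameras place it within about 5 mm of the expected position. Now touch the board, ease off, slide down to the panel and release.

Run:
```python
from h import *
zg=float(np.load('zg.npy')); ob=robot.observe
def go(s,h,f=60): robot.servo_line(P0+v*s+n*(zg+h),f)
def F(f0): f=np.array(ob()['contact_force'])-f0; return f@n,f@v
go(26,6,150); robot.hold(.1); f0=np.array(ob()['contact_force']); h=6.
while h>-5:
    h-=1; go(26,h,40)
    if F(f0)[0]>4: break
d=np.array(ob()['tcp_pos'])-P0; print('board',h,d@n-zg,F(f0),ob()['t'])
hb=d@n-zg
go(26,hb+1.2,40); robot.hold(.05); s=26.
while s>15:
    s-=1; go(s,hb+1.2,40)
    if F(f0)[1]>4: break
d=np.array(ob()['tcp_pos'])-P0; sp=d@v; print('panel',s,sp,F(f0),ob()['t'])
go(sp,hb-.3,30); print('down',F(f0),ob()['t'])
c2,_=shot('scene','s10'); print(pin('rule','scene',c2))
```

```text
board -1.0 -0.13661990777685418 (np.float64(10.915856413801496), np.float64(-0.21021008308936473)) 48.1167
panel 18.0 19.49526514944891 (np.float64(-1.207084966011986), np.float64(4.847941009211061)) 50.4167
down (np.float64(5.219531100358255), np.float64(2.0695984920368105)) 50.6667
[(0.76, array([622., 228.,  77.]))]
```

Contact is where the vision measurement put it: board at -0.1 mm, rule centre 19.5 mm up from the panel edge. Release, back off and check.

Run:
```python
from h import *
grip(.35); T=np.array(robot.observe()['tcp_pos']); robot.servo_line(T+n*90,150)
o=robot.observe(); print(o['t'],o['contact_force'])
for cam in ('scene','wrist'):
    c,im=shot(cam,'e_'+cam); r=pin('rule',cam,c); print(cam,r,[np.round([(x[1]-P0)@e,(x[1]-P0)@v,(x[1]-P0)@n],1) for x in r])
    if cam=='scene': print(pin('bottle',cam,c),pin('twin',cam,c),pin('flask',cam,c))
    for s in viewer.silhouettes('rule',cam)[:1]:
        ct=max(cv2.findContours(s['mask'].astype('uint8'),0,2)[0],key=cv2.contourArea); b=plane(c,cv2.boxPoints(cv2.minAreaRect(ct)),n,P0@n+5)-P0; print(np.round(np.c_[b@e,b@v],1).tolist())
print(robot.observe()['t'])
```

```text
52.0333 [-0.47339402 -0.24517324 -0.36938922]
scene [(0.81, array([624.8, 227.4,  76.9]))] [array([-1.9, 18.9, -2.4])]
[(0.87, array([ 5.665e+02, -2.910e+02,  1.000e-01]))] [(0.97, array([809.4, -44.8,  -5.6]))] [(0.62, array([ 775.7, -222.7,   -3.2]))]
[[-96.8, 52.1], [-86.1, -35.6], [106.9, -30.6], [82.8, 55.8]]
wrist [(0.91, array([623.7, 225.9,  79.1]))] [array([-3.4, 19.3,  0. ])]
[[-92.3, 40.0], [-92.3, 0.9], [99.3, -3.2], [99.3, 44.0]]
52.4833
```

```bash
python3 -c "
from h import *
robot.job_done(); print(robot.observe()['t'])"
```

```text
the job is handed in; nothing more can be done
the job is handed in; nothing more can be done
```

I stood the bottle upright, laid the rule on the sloping board against the panel's upper edge, and handed the job in at about 52.5 s of the 59 s allowed. No verdict was reported.

**Bottle:** I gripped it across its 48 mm sides, turned it upright and set it down by contact force. It was let go before the rule was lifted. The last check put its base at about (566, -291) mm, z ≈ 0.

**Rule:** I gripped it by the rib, lowered it to contact with the board, slid it down to contact with the panel and released it. The last checks, in the panel edge frame, were:

| Check | Result | Limit |
|---|---|---|
| Up the slope | 18.9 and 19.3 mm by the networks; 19.5 mm by arm contact | 17.5–22.5 mm |
| Along the edge | -2 to -3 mm | within ±27 mm |
| Off the board | -2.4 mm (scene camera), 0.0 mm (wrist camera) | within ±3 mm |
| Parallel to the edge | judged only from a symmetric outline in the wrist view, no separate angle measured | 0.025 rad |

**Bystanders:** the standing bottle and the flask were found within about 6 mm of their first readings. That is near the networks' accuracy.

**What disagreed:**
- **Grasp depth:** my first three closes on the rule shut on nothing. The fingertips turned out to be about 23 mm short of the stated TCP, so I set the grasp depth by touching the flange.
- **Scene outline:** the scene camera's outline of the rule after release was too ragged to use, so I relied on the wrist view. I did not look at a picture after release, because the 12 allowed were already used.

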